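# Load the UV steriliser box, unlock its lid stay, shut it and start it

### The job

Lay the used black handpiece flat and right way up on the wire rack inside the open UV steriliser box, setting it down gently. Unlock the lid by lifting the orange knob at the knee of its folding stay well past centre, then lower the lid gently all the way shut without ever letting it drop. Only once it is shut, press the green start button fully down and let it come up again; leave the jar, tube, carton and bottle where they stand.

Things in the scene. Friction and masses are not known exactly. Their poses are not given: they have to be found in the camera images.
- steriliser: White UV steriliser box, fixed. Origin: on the worktop under the chamber's centre; x from front to back (hinge side), y to its left, z up. Chamber inside 180 (x) by 240 (y) mm, walls 10 mm, rim at z 95 mm. Control pod on its left (y 130 to 208 mm, top z 70 mm), folding stay on its right. The lid, hinged at the back, starts propped open at 80 degrees, leaning a little forward over the chamber.
- rack (a point): Middle of the free place on the wire rack in the chamber, on the rack's upper face: x -15, y 0, z 30 mm in the steriliser's frame, so 65 mm below the rim. Same axes as the steriliser.
- lid_hinge (a point): Middle of the lid's hinge line, at x 95, y 0, z 98 mm in the steriliser's frame; the hinge line runs along the steriliser's y.
- lid_handle (a point): Middle of the straight part (96 mm along y, round, 12 mm thick) of the chrome bow handle, 45 mm beyond the lid's free edge and 240 mm from the hinge line. Open: about 336 mm above the worktop, free from above; shut: x -145, y 0, z 107 mm in the steriliser's frame. The lid is 195 by 260 by 18 mm, 0.6 kg, white with an amber window. The point turns with the lid.
- lid (a joint): How far the lid has been lowered, rad: 0 propped open, 1.396 fully shut. The stay holds it near 0 until its knee is past centre. The hinge is stiff (0.33 N m): once unlocked the lid stays where it is left while steep, but below about 50 degrees above level it falls shut by itself unless held (less than 2.5 N up at the handle holds it).
- stay_knob (a point): Grip point on the orange knob (round, 14 mm thick, 54 mm long, along the steriliser's y) at the knee of the folding steel stay, outside the right wall; 40 mm out from the stay's bars, 183 mm right of the chamber's middle. Locked: x 17, z 114 mm in the steriliser's frame. To unlock, it moves up and towards the front on a circle of 82 mm radius about stay_pivot. Lid shut: x -124, z 69 mm.
- stay_pivot (a point): Point on the axis of the stay's lower pivot, beside the knob's grip point: x -43, y -183, z 58 mm in the steriliser's frame. The axis runs along y.
- stay_arm (a joint): Turn of the stay's lower bar about stay_pivot, rad: 0 locked (knee resting just behind the straight line), dead centre at 0.11; grows as the knee goes up and forward, 2.25 with the lid shut. Let go beyond about 0.4 it stays up; let go near centre it may fall back and lock.
- start_top (a point): Middle of the top face of the green start button on the pod (34 mm across, top about 88 mm above the worktop), at x -45, y 169 mm in the steriliser's frame. It is pressed straight down.
- start (a joint): Travel of the start button, m: 0 up, 0.006 fully down. It springs back; fully down takes 5 N.
- handpiece: Black handpiece with a steel head and an orange ring, 152 mm long, 0.13 to 0.25 kg, lying flat. Origin: on its underside; x runs along it to the steel head. The straight black grip, 34 mm wide and 30 mm high, reaches from x -72 to 32 mm; the round neck and head (30 mm across) go on to x 74 mm; the tail cap ends at x -77 mm. It balances at about x -10 mm.
- jar: White cream jar, 76 mm across, 75 mm high. Bystander, loose. Origin under its centre.
- tube: Silver cream tube standing on its white cap, 44 mm across, 140 mm high. Bystander, loose. Origin under its centre.
- carton: Pale green carton, 60 by 60 by 100 mm high. Bystander, loose. Origin under its centre.
- lotion: Amber bottle, 52 mm across, 150 mm high. Bystander, loose. Origin under its centre.
Things that resemble listed ones, but are neither listed nor needed, are in the scene too. What is shaped like the handpiece but purple or yellow is not meant.

How it is judged:
By the outcome, as a careful person would: the job done as asked, in the order asked, and still so for the second after the job is handed in, with the robot touching nothing.
It also fails if it takes over 67 s, if anything falls off the work surface, if the arm or the gripper's body presses on something with over 40 N, if the wrist force passes 120 N, or if a joint passes its speed limit or range.

### The arm

A 6-joint arm with a two-finger parallel gripper is mounted at the origin on the work surface. World frame = base frame: x ahead of the robot, y to its left, z up, the work surface at z = 0. Lengths are in m, angles in rad, forces in N, time in s.
With the tool pointing down it reaches from about 0.425 to 0.95 m from the base axis. Payload 3.5 kg.
Tool frame: the origin (TCP) lies on the mounting face of the last link; the fingertips stand 173 mm ahead of it and the grasp point (between the pads) lies 155 mm ahead of it; z points along the fingers, x is the direction in which the jaws open and shut, and the axes are right-handed (so a half turn about z gives the same grasp; the last joint's range is limited). The gripper opens to 85 mm and grips with 20 to 120 N. Pads are 22 mm wide; open, the fingers measure 114 mm over their backs; the gripper's body (76 mm by 85 mm) begins 54 mm behind the grasp point. The pads swing forward as they close: fully open they stand 13 mm farther back than shut.
Start: joints at [-1.335, 0.286, 1.577, -0, 1.279, -0.15], TCP at [0.254, -0.625, 0.405] pointing down, gripper open.
Joint ranges: [-2.77, 2.77], [-0.9, 2.22], [0.21, 2.48], [-1.53, 4.67], [0.24, 2.81], [-2.84, 2.84]. Speed limits (rad/s): [2.79, 2.79, 3.14, 3.14, 3.14, 3.14].

### API

Orientations are given as a 3x3 rotation matrix whose columns are the frame's x, y, z axes.
In Python, from plant import arm, eyes gives the robot as it stands. The module is installed in compiled form; this text tells all that it offers.
- The arm moves only by the shell command python3 -m inch 'ROWS'. ROWS is JSON, a list of rows, each an object with "slide": the shift along the world's x, y, z in cm, a list of three; "twist": the turn, a rotation vector about the world's x, y, z in degrees, a list of three; "jaw": the finger opening in cm, from 0 to 8.54. In form: [{"slide": [tx, ty, tz], "twist": [ax, ay, az], "jaw": jaw}, ...]. A call has 1 to 5 rows; each row is the pose to reach, as a shift and turn from the pose commanded when the call began; what a row does not reach only later rows make up. A row lasts 1/8 s, in which the tool goes at most 62.5 mm and 10.7 degrees, less where a joint would pass 70% of its speed; a pose out of reach is approached as far as the arm can. A call with a gripper value outside its range is refused whole. The fingers move at their own pace and stop on an object; the grip force is fixed at half the most. Time passes only in rows, so rows that repeat a pose let the fingers close. It gives the time, the measured TCP pose, the force and the opening at its end, in the units of the state.
- arm.sense(): the state, without advancing time (a new reading comes with each control period).
- eyes.get_image(name): name is "scene" or "top" or "wrist"; returns a dict with "pixels" (384x512x3 uint8, red, green, blue), "vfov" (degrees; the focal length in pixels is half the picture's height over the tangent of half this angle, whatever the lens; pixels are square), "cx", "cy" (the principal point, pixels), "world_from_camera" (4x4, takes a point from camera to world coordinates); the wrist camera has in their place "T_tool_cam" (4x4, takes a point from camera to tool coordinates, whose origin is the TCP and whose axes are the tool frame's). Camera axes: x right, y up, looking along -z (the intrinsics and any distortion apply to the point x, -y, -z); pixel columns grow to the right and rows downward; lengths in m; the calibration is good to about 2 mm. The wrist camera is an equidistant fisheye: a pixel r from the principal point sees the ray r / f radians off the axis. A picture is of the moment at which its call begins: read the wrist's pose just before it. There is no depth.
- arm.job_done(): hands the job in, once; it reports no verdict.
The state is a dict: "time_s": time; "qpos": joint angles; "joint_vel": joint speeds; "tau": joint torques, N m; "tcp_pos": TCP position; "tcp_rot": TCP orientation; "ft_force": force on the tool from outside, world axes, zero at the start; "moment": the same for the moment, N m; "width": finger opening in m.
Only numpy, scipy, OpenCV 4.12 (cv2) and the standard library are available. Lean on these libraries where they do the work, as an engineer would, in place of code of your own. Each camera call takes 0.05 s, during which the arm holds its last target. There are 200 camera calls.

## Working session

There is one attempt and no reset: what is moved stays moved. The work goes in short steps, Python scripts to look and compute and a shell command to move; the robot and the scene stay as the last step left them, time stands still between calls to the robot, and variables do not carry over. Pictures are saved under pics/ and viewed, about 8 in all and at most 12, crops included, and the job is handed in when it is done.

```bash
mkdir -p pics; ls; cat > h.py <<'E'
import numpy as np, cv2
from plant import arm, eyes
def grab(name,fn=None):
    s=arm.sense(); im=eyes.get_image(name)
    if name=="wrist":
        T=np.eye(4);T[:3,:3]=s["tcp_rot"];T[:3,3]=s["tcp_pos"]; im["world_from_camera"]=T@np.array(im["T_tool_cam"])
    if fn: cv2.imwrite("pics/"+fn,cv2.cvtColor(im["pixels"],cv2.COLOR_RGB2BGR))
    return im
def ray(im,u,v,fish=False):
    f=im["pixels"].shape[0]/2/np.tan(np.radians(im["vfov"])/2)
    a,b=u-im["cx"],v-im["cy"]
    if fish:
        r=np.hypot(a,b);t=r/f;d=np.array([a/r*np.sin(t),-b/r*np.sin(t),-np.cos(t)])
    else: d=np.array([a/f,-b/f,-1])
    W=np.array(im["world_from_camera"]); d=W[:3,:3]@d
    return W[:3,3],d/np.linalg.norm(d)
def onz(im,u,v,z,fish=False):
    o,d=ray(im,u,v,fish); return o+d*(z-o[2])/d[2]
def proj(im,p):
    f=im["pixels"].shape[0]/2/np.tan(np.radians(im["vfov"])/2)
    q=np.linalg.inv(im["world_from_camera"])@np.append(p,1); return im["cx"]+f*q[0]/-q[2], im["cy"]+f*q[1]/q[2]
E
python3 - <<'E'
from h import *
a=grab("scene","s1.png");b=grab("top","t1.png")
cv2.imwrite("pics/st.png",cv2.resize(cv2.cvtColor(np.vstack([a["pixels"],b["pixels"]]),cv2.COLOR_RGB2BGR),None,fx=.78,fy=.78))
for i in(a,b):
    print({k:v for k,v in i.items() if k!="pixels"})
print(arm.sense())
E
```

```text
pics
{'vfov': 51.678214881858466, 'cx': 253.23031231084786, 'cy': 198.3274477155676, 'world_from_camera': array([[-0.38219072, -0.74827512,  0.54223113,  1.16857205],
       [ 0.92390011, -0.3211055 ,  0.20808615,  0.28275745],
       [ 0.01840771,  0.580496  ,  0.81405501,  1.23611874],
       [ 0.        ,  0.        ,  0.        ,  1.        ]])}
{'vfov': 42.77171462424008, 'cx': 258.78067727721765, 'cy': 188.8839023884794, 'world_from_camera': array([[-2.34839216e-02,  9.96122741e-01, -8.47820152e-02,
         3.05262635e-01],
       [-9.99720486e-01, -2.36308579e-02, -7.29841818e-04,
         9.52417701e-03],
       [-2.73048379e-03,  8.47411779e-02,  9.96399256e-01,
         1.87540590e+00],
       [ 0.00000000e+00,  0.00000000e+00,  0.00000000e+00,
         1.00000000e+00]])}
{'time_s': 0.1, 'qpos': array([-1.33500052e+00,  2.87118506e-01,  1.57802265e+00,  1.14781475e-05,
        1.27862640e+00, -1.49992972e-01]), 'joint_vel': array([-4.75051411e-04, -9.79225579e-04, -3.54923220e-03,  1.82437233e-03,
        1.58710681e-03, -8.13153424e-05]), 'tau': array([ 5.99684572e-04, -4.07297158e+01, -2.93696862e+01, -1.49742809e-04,
        3.43041153e-03,  4.86440456e-06]), 'tcp_pos': array([ 0.25397558, -0.62515575,  0.40346178]), 'tcp_rot': array([[ 3.76286454e-01, -9.26503242e-01, -4.97406109e-04],
       [-9.26500883e-01, -3.76286633e-01,  2.11728722e-03],
       [-2.14884075e-03, -3.35859302e-04, -9.99997635e-01]]), 'ft_force': array([-0.26404028,  0.49222165,  0.2455563 ]), 'moment': array([-0.01970605, -0.00351565, -0.02297384]), 'width': 0.08538558955933863}
```

View pics/s1.png

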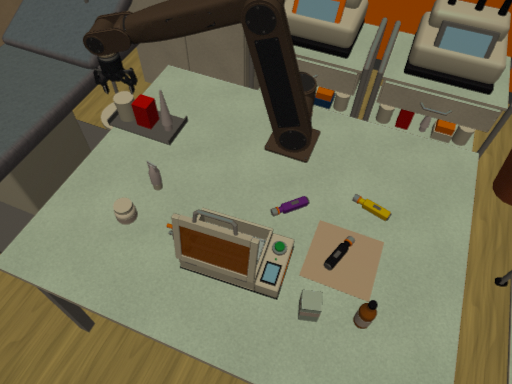

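View pics/t1.png

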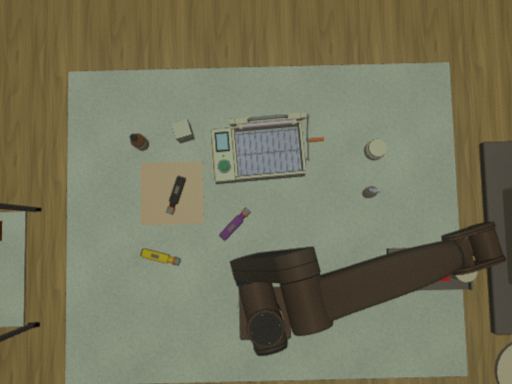

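The scene view shows the steriliser at about (235,250) with its lid up, the black handpiece at (338,253) on the mat, and the orange knob at (170,227). In the top view the button is at (224,166), the knob at (316,140), and the handpiece at (176,195) with its head pointing down-left.

```bash
cat > m.py <<'E'
from h import *
a=grab("scene");b=grab("top")
def blob(im,lo,hi,box):
    hsv=cv2.cvtColor(im["pixels"],cv2.COLOR_RGB2HSV);m=cv2.inRange(hsv,lo,hi)
    k=np.zeros_like(m);x0,y0,x1,y1=box;k[y0:y1,x0:x1]=255;m&=k
    n,l,st,c=cv2.connectedComponentsWithStats(m)
    i=1+np.argmax(st[1:,4]); ys,xs=np.where(l==i); return c[i],np.c_[xs,ys],st[i]
def tri(ua,ub):
    (o1,d1),(o2,d2)=ray(a,*ua),ray(b,*ub)
    t=np.linalg.lstsq(np.c_[d1,-d2],o2-o1,rcond=None)[0];p,q=o1+t[0]*d1,o2+t[1]*d2
    return (p+q)/2,np.linalg.norm(p-q)
E
python3 - <<'E'
from m import *
gb=blob(b,(55,80,40),(90,255,255),(205,150,240,185));ga=blob(a,(55,80,40),(90,255,255),(265,235,295,260))
kb=blob(b,(3,120,90),(15,255,255),(300,125,335,155));ka=blob(a,(3,120,90),(18,255,255),(155,215,185,240))
for n,x in zip(("gb","ga","kb","ka"),(gb,ga,kb,ka)): print(n,x[0],x[2])
print("button",tri(ga[0],gb[0]),onz(b,*gb[0],.088),onz(a,*ga[0],.088))
print("knob",tri(ka[0],kb[0]),onz(b,*kb[0],.114))
k=kb[1].astype(float); print("knob ends",onz(b,k[:,0].min(),k[k[:,0]<k[:,0].min()+2,1].mean(),.114),onz(b,k[:,0].max(),k[k[:,0]>k[:,0].max()-2,1].mean(),.114))
hb=blob(b,(0,0,0),(179,255,60),(142,165,202,222));print(hb[2],hb[0])
ob=blob(b,(3,120,60),(18,255,255),(160,198,182,218))
print("grip",onz(b,*hb[0],.02),hb[2],"ring",ob[0],ob[2])
r=cv2.minAreaRect(hb[1].astype(np.float32));bp=cv2.boxPoints(r);print([onz(b,*p,.025)[:2].round(4) for p in bp])
c=cv2.resize(b["pixels"][105:225,135:335],None,fx=4,fy=4,interpolation=cv2.INTER_CUBIC);cv2.imwrite("pics/c1.png",c[:,:,::-1])
E
```

```text
gb [223.6  165.25] [220 161   8   9  60]
ga [279.48148148 246.18518519] [275 242  10  10  81]
kb [315.90909091 139.18181818] [309 138  15   4  44]
ka [169.5        225.65384615] [167 223   6   6  26]
button (array([0.54734171, 0.14001908, 0.08573468]), np.float64(0.0038004725513591897)) [0.54755134 0.13802658 0.088     ] [0.5480088  0.14211455 0.088     ]
knob (array([ 0.63335504, -0.20626878,  0.12074395]), np.float64(0.013220218931253148)) [ 0.63152114 -0.20109472  0.114     ]
knob ends [ 0.62984973 -0.1759157   0.114     ] [ 0.6323073  -0.22690781  0.114     ]
[170 177  15  30 198] [176.78787879 191.44949495]
grip [0.46074494 0.32244227 0.02      ] [170 177  15  30 198] ring [171.0625 207.375 ] [168 206   7   4  16]
[array([0.4101, 0.3564]), array([0.5199, 0.3187]), array([0.5093, 0.2892]), array([0.3996, 0.327 ])]
```

View pics/c1.png

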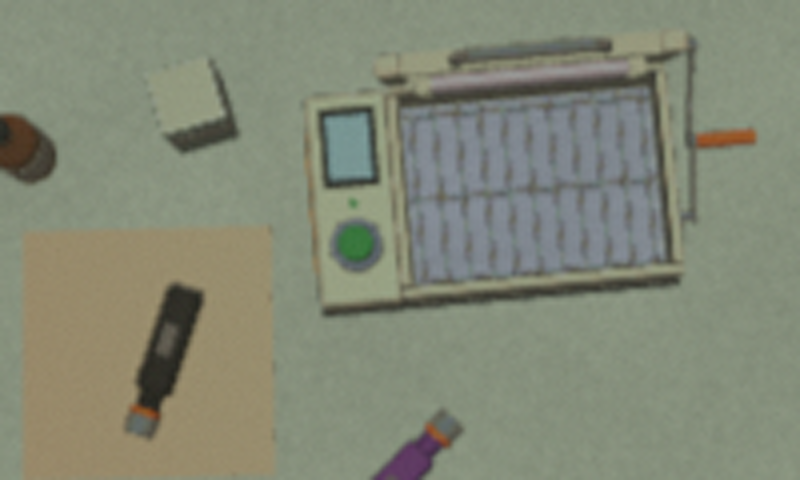

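```bash
python3 -m inch '[{"slide":[5,6,0],"twist":[0,0,10],"jaw":8.5},{"slide":[10,11,0],"twist":[0,0,20],"jaw":8.5},{"slide":[15,16,0],"twist":[0,0,30],"jaw":8.5},{"slide":[20,22,0],"twist":[0,0,40],"jaw":8.5},{"slide":[24,28,0],"twist":[0,0,50],"jaw":8.5}]'
python3 -m inch '[{"slide":[0,6,0],"twist":[0,0,10],"jaw":8.5},{"slide":[0,12,0],"twist":[0,0,20],"jaw":8.5},{"slide":[0,18,0],"twist":[0,0,30],"jaw":8.5},{"slide":[0,24,0],"twist":[0,0,40],"jaw":8.5},{"slide":[0,30,0],"twist":[0,0,50],"jaw":8.5}]'
```

```text
time_s: 0.82
tcp_pos: [0.4611, -0.3893, 0.4046]
tcp_rot: [[0.953, -0.302, 0.0], [-0.302, -0.953, -0.0], [0.0, -0.0, -1.0]]
ft_force: [0.4, -0.5, 0.2]
width: 0.0848
time_s: 1.45
tcp_pos: [0.4596, -0.0891, 0.4048]
tcp_rot: [[0.844, 0.536, 0.001], [0.536, -0.844, -0.0], [0.0, 0.0, -1.0]]
ft_force: [0.4, 0.3, -0.5]
width: 0.0853
```

```bash
python3 -m inch '[{"slide":[0,6,0],"twist":[0,0,10],"jaw":8.5},{"slide":[0,12,0],"twist":[0,0,20],"jaw":8.5},{"slide":[0,18,0],"twist":[0,0,30],"jaw":8.5},{"slide":[0,24,0],"twist":[0,0,38],"jaw":8.5},{"slide":[0,30,0],"twist":[0,0,38],"jaw":8.5}]'
python3 -m inch '[{"slide":[0,6,-5],"twist":[0,0,0],"jaw":8.5},{"slide":[0,11,-10],"twist":[0,0,0],"jaw":8.5},{"slide":[0,11,-10],"twist":[0,0,0],"jaw":8.5}]'
python3 - <<'E'
from h import *
w=grab("wrist","w1.png");print(arm.sense()["tcp_pos"],w["vfov"],w["cx"],w["cy"],w["T_tool_cam"])
E
```

```text
time_s: 2.08
tcp_pos: [0.4595, 0.211, 0.4049]
tcp_rot: [[0.339, 0.941, 0.001], [0.941, -0.339, -0.0], [0.0, 0.001, -1.0]]
ft_force: [0.7, -0.7, -0.2]
width: 0.0849
time_s: 2.45
tcp_pos: [0.4585, 0.3208, 0.3012]
tcp_rot: [[0.338, 0.941, -0.005], [0.941, -0.338, -0.002], [-0.004, -0.004, -1.0]]
ft_force: [0.7, 0.5, -0.3]
width: 0.085
[0.458274   0.3212187  0.29987826] 65.70646984690485 257.4380591733657 195.7436841643814 [[ 9.99998810e-01  1.05319192e-03 -1.12685819e-03 -3.83205327e-04]
 [ 6.61522263e-04 -9.52833127e-01 -3.03493978e-01 -7.64333702e-02]
 [-1.39334522e-03  3.03492872e-01 -9.52832690e-01  3.08563895e-02]
 [ 0.00000000e+00  0.00000000e+00  0.00000000e+00  1.00000000e+00]]
```

View pics/w1.png

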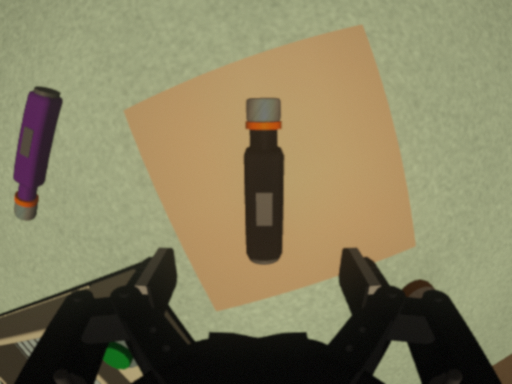

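The wrist view shows the black handpiece upright in the image: head end at (264,98), tail at (264,262), label up. The jaws are already parallel to it.

```bash
python3 - <<'E'
from h import *
w=grab("wrist")
h=onz(w,264,98,.028,True);t=onz(w,264,263,.010,True);g1=onz(w,265,160,.03,True);g2=onz(w,264,245,.03,True)
print(h,t,np.linalg.norm((h-t)[:2]),np.degrees(np.arctan2(*(g1-g2)[1::-1])))
d=(g1-g2)/np.linalg.norm(g1-g2);
print("origin from tail",t+77*.001*d,"grip x=-10 pt",t+67e-3*d, "line pt",g1,g2,d)
s=arm.sense();print(s["tcp_pos"],s["tcp_rot"][:,0])
for p in [(118,357)]: print("btn",onz(w,*p,.088,True))
E
```

```text
[0.38163511 0.35311067 0.028     ] [0.53069629 0.3008599  0.01      ] 0.15795372753929518 160.0025091898524
origin from tail [0.45833881 0.32719228 0.01      ] grip x=-10 pt [0.46773588 0.32377249 0.01      ] line pt [0.42945811 0.33691344 0.03      ] [0.50178571 0.31059194 0.03      ] [-0.9397076   0.34197899  0.        ]
[0.45880313 0.32014384 0.30162426] [ 0.33775101  0.94122702 -0.0039947 ]
btn [0.54890007 0.14217086 0.088     ]
```

```bash
python3 -m inch '[{"slide":[0.5,0.4,-4],"twist":[0,0,0],"jaw":8.5},{"slide":[0.5,0.4,-9],"twist":[0,0,0],"jaw":8.5},{"slide":[0.5,0.4,-11.5],"twist":[0,0,0],"jaw":8.5},{"slide":[0.5,0.4,-12.5],"twist":[0,0,0],"jaw":8.5},{"slide":[0.5,0.4,-12.5],"twist":[0,0,0],"jaw":8.5}]'
python3 -m inch '[{"slide":[0,0,0],"twist":[0,0,0],"jaw":5},{"slide":[0,0,0],"twist":[0,0,0],"jaw":2.5},{"slide":[0,0,0],"twist":[0,0,0],"jaw":2.5},{"slide":[0,0,0],"twist":[0,0,0],"jaw":2.5},{"slide":[0,0,0],"twist":[0,0,0],"jaw":2.5}]'
python3 - <<'E'
from h import *
w=grab("wrist","w2.png");s=arm.sense();print(s["width"],s["tcp_pos"],s["ft_force"])
E
```

```text
time_s: 3.18
tcp_pos: [0.4656, 0.3227, 0.1805]
tcp_rot: [[0.341, 0.94, 0.001], [0.94, -0.341, 0.0], [0.0, 0.001, -1.0]]
ft_force: [-0.4, 0.4, -0.7]
width: 0.0851
time_s: 3.8
tcp_pos: [0.4657, 0.3234, 0.181]
tcp_rot: [[0.34, 0.94, 0.002], [0.94, -0.34, 0.001], [0.001, 0.002, -1.0]]
ft_force: [-0.6, -1.0, 6.0]
width: 0.033
0.032565091701438606 [0.46563876 0.32335429 0.18094086] [-1.19907704 -0.70147745  5.51340932]
```

```bash
python3 -m inch '[{"slide":[0,0,2],"twist":[0,0,0],"jaw":2.5},{"slide":[0,0,5],"twist":[0,0,0],"jaw":2.5},{"slide":[0,0,9],"twist":[0,0,0],"jaw":2.5},{"slide":[0,0,12],"twist":[0,0,0],"jaw":2.5},{"slide":[0,0,12],"twist":[0,0,0],"jaw":2.5}]'
python3 - <<'E'
from h import *
w=grab("wrist","w3.png");s=arm.sense();print(s["width"],s["tcp_pos"],s["ft_force"],s["moment"])
E
```

```text
time_s: 4.47
tcp_pos: [0.4656, 0.3234, 0.303]
tcp_rot: [[0.34, 0.94, 0.006], [0.94, -0.34, 0.003], [0.005, 0.005, -1.0]]
ft_force: [0.2, 0.3, -2.5]
width: 0.0326
0.03280515468551172 [0.46494465 0.32305553 0.30060029] [ 0.30164079 -0.52552376 -3.57775608] [ 0.00725519 -0.03773759  0.02048986]
```

View pics/w3.png

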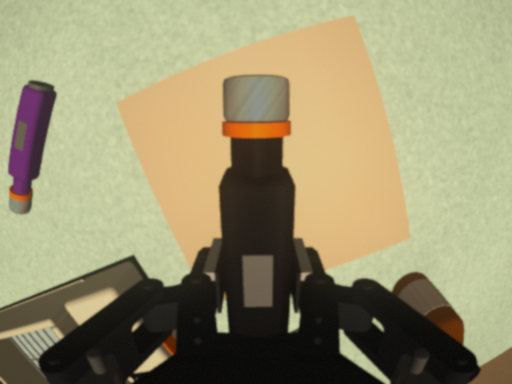

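The handpiece is held level, with its head end at (256,75) and the grip shoulder at about row 175. Next: where the grasp sits along the handpiece, and a refined steriliser pose.

```bash
python3 - <<'E'
from h import *
w=grab("wrist");s=arm.sense();p=s["tcp_pos"];R=s["tcp_rot"]
for q,dz in [((256,172),-.153),((256,75),-.158),((257,98),-.151)]:
    print(q,(R.T@(onz(w,*q,p[2]+dz,True)-p)).round(4))
E
```

```text
(256, 172) [-1.00e-04 -4.69e-02  1.53e-01]
(256, 75) [-0.     -0.0883  0.1581]
(257, 98) [ 0.0004 -0.0782  0.1511]
```

```bash
python3 -m inch '[{"slide":[0,-6,2],"twist":[0,0,-10],"jaw":2.5},{"slide":[0,-12,4],"twist":[0,0,-20],"jaw":2.5},{"slide":[0,-18,6],"twist":[0,0,-30],"jaw":2.5},{"slide":[0,-24,6],"twist":[0,0,-40],"jaw":2.5},{"slide":[0,-30,6],"twist":[0,0,-50],"jaw":2.5}]'
python3 -m inch '[{"slide":[0,-4,0],"twist":[0,0,-10],"jaw":2.5},{"slide":[0,-4,0],"twist":[0,0,-16.5],"jaw":2.5},{"slide":[0,-4,0],"twist":[0,0,-16.5],"jaw":2.5},{"slide":[0,-4,0],"twist":[0,0,-16.5],"jaw":2.5}]'
python3 - <<'E'
from h import *
w=grab("wrist","w4.png");s=arm.sense();print(s["tcp_pos"],s["tcp_rot"])
E
```

```text
time_s: 5.2
tcp_pos: [0.4641, 0.0213, 0.3578]
tcp_rot: [[0.941, 0.338, -0.003], [0.338, -0.941, 0.001], [-0.003, -0.001, -1.0]]
ft_force: [1.3, 0.1, -2.0]
width: 0.033
time_s: 5.7
tcp_pos: [0.4647, -0.0165, 0.3583]
tcp_rot: [[0.998, 0.065, -0.003], [0.065, -0.998, 0.001], [-0.003, -0.001, -1.0]]
ft_force: [0.7, 0.6, -2.1]
width: 0.0326
[ 0.46484576 -0.01640941  0.35872467] [[ 9.97873251e-01  6.51567894e-02 -1.88909080e-03]
 [ 6.51579091e-02 -9.97874821e-01  5.37278014e-04]
 [-1.85006883e-03 -6.59224565e-04 -9.99998071e-01]]
```

View pics/w4.png

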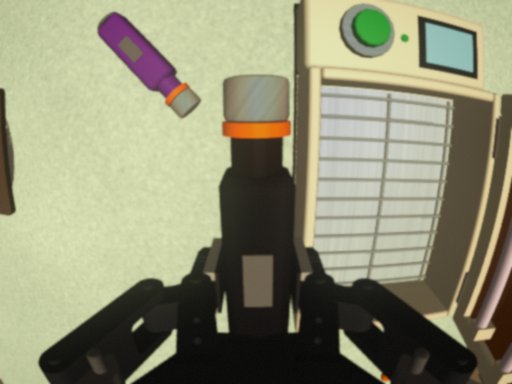

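The wrist view shows the chamber to the right of the held handpiece, with the button at (368,28), the front rim at column ~310 and the left rim from (318,70) to (497,95).

```bash
python3 - <<'E'
from h import *
w=grab("wrist");im=w["pixels"]
hsv=cv2.cvtColor(im,cv2.COLOR_RGB2HSV);m=cv2.inRange(hsv,(50,120,60),(75,255,255));m[80:]=0;m[:,395:]=0
n,l,st,c=cv2.connectedComponentsWithStats(m);i=1+np.argmax(st[1:,4]);print(c[i],st[i])
B=onz(w,*c[i],.088,True);print("button",B)
for q in [(318,70),(497,95),(307,70),(305,235)]: print(q,onz(w,*q,.095,True).round(4))
for yaw in (2.5,3.5,4.5):
    a=np.radians(yaw);R=np.array([[np.cos(a),-np.sin(a)],[np.sin(a),np.cos(a)]]);print(yaw,"origin",B[:2]-R@[-.045,.169])
print(im[70:200:30,296:325].astype(int).sum(2).tolist())
c=cv2.resize(im[0:330,280:512],None,fx=1.8,fy=1.8,interpolation=cv2.INTER_CUBIC);cv2.imwrite("pics/c4.png",c[:,:,::-1])
E
```

```text
[371.01062802  27.41932367] [ 353   10   37   36 1035]
button [0.55003652 0.13702335 0.088     ]
(318, 70) [0.5055 0.0919 0.095 ]
(497, 95) [0.6926 0.1052 0.095 ]
(307, 70) [0.4968 0.0909 0.095 ]
(305, 235) [ 0.5088 -0.0463  0.095 ]
2.5 origin [ 0.60236536 -0.02985293]
3.5 origin [ 0.60526979 -0.02891425]
4.5 origin [ 0.60815738 -0.02792502]
[[201, 226, 240, 245, 243, 249, 251, 245, 254, 255, 258, 271, 313, 403, 492, 548, 589, 611, 617, 617, 618, 612, 585, 532, 453, 406, 448, 519, 569], [294, 296, 258, 246, 245, 244, 245, 244, 249, 246, 246, 274, 341, 435, 515, 572, 604, 619, 620, 625, 622, 615, 586, 548, 544, 573, 588, 598, 603], [278, 260, 239, 243, 239, 244, 240, 245, 241, 246, 259, 317, 410, 494, 552, 591, 615, 621, 624, 624, 619, 596, 553, 527, 559, 587, 596, 604, 609], [250, 237, 237, 236, 239, 238, 242, 236, 243, 254, 311, 404, 487, 552, 596, 613, 620, 620, 625, 618, 598, 544, 494, 485, 490, 495, 497, 501, 498], [207, 227, 228, 231, 231, 229, 235, 236, 261, 334, 430, 508, 564, 599, 613, 619, 619, 618, 608, 574, 541, 557, 580, 590, 597, 596, 595, 594, 594]]
```

View pics/c4.png

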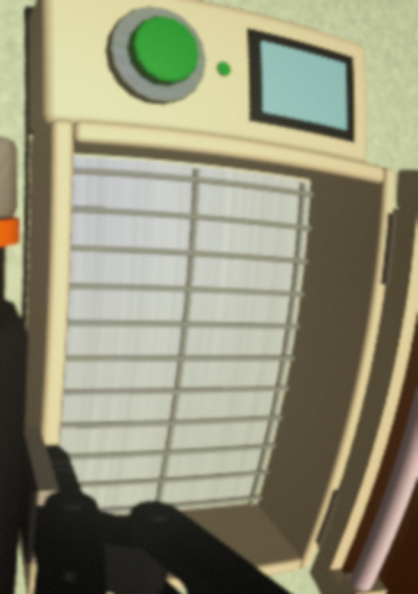

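```bash
python3 - <<'E'
from h import *
w=grab("wrist")
P=[onz(w,*q,.095,True)[:2] for q in [(308.7,70),(308.2,100),(307.2,130),(306.2,160),(305,190)]];P=np.array(P);print(P)
k=np.polyfit(P[:,1],P[:,0],1);print("front yaw",-np.degrees(np.arctan(k[0])))
for q in [(323,76),(495,100),(310,68),(322,68)]: print(q,onz(w,*q,.095,True).round(4))
a=np.arctan(-k[0]);R=np.array([[np.cos(a),-np.sin(a)],[np.sin(a),np.cos(a)]]);
B=np.array([.5500,.1370]);o=B-R@[-.045,.169];print("o",o,"S of front pts",((P-o)@R).round(4))
for q in [(323,76),(495,100)]:print((R.T@(onz(w,*q,.095,True)[:2]-o)).round(4))
E
```

```text
[[ 0.49843725  0.09106336]
 [ 0.49981629  0.06720714]
 [ 0.50105551  0.04342314]
 [ 0.50257689  0.01925886]
 [ 0.50425797 -0.0058268 ]]
front yaw 3.4112648893342303
(323, 76) [0.5101 0.0876 0.095 ]
(495, 100) [0.6908 0.0996 0.095 ]
(310, 68) [0.4993 0.0928 0.095 ]
(322, 68) [0.5088 0.0939 0.095 ]
o [ 0.60497621 -0.02902294] S of front pts [[-0.0992  0.1262]
 [-0.0992  0.1023]
 [-0.0994  0.0785]
 [-0.0993  0.0543]
 [-0.0992  0.0291]]
[-0.0878  0.1221]
[0.0934 0.1233]
```

```bash
python3 -m inch '[{"slide":[5,-1,0],"twist":[0,0,0],"jaw":2.5},{"slide":[10,-2,0],"twist":[0,0,0],"jaw":2.5},{"slide":[12.1,-2.4,0],"twist":[0,0,0],"jaw":2.5},{"slide":[12.1,-2.4,-4],"twist":[0,0,0],"jaw":2.5},{"slide":[12.1,-2.4,-8],"twist":[0,0,0],"jaw":2.5}]'
python3 -m inch '[{"slide":[0,0,-3],"twist":[0,0,0],"jaw":2.5},{"slide":[0,0,-5],"twist":[0,0,0],"jaw":2.5},{"slide":[0,0,-5.8],"twist":[0,0,0],"jaw":2.5},{"slide":[0,0,-6],"twist":[0,0,0],"jaw":2.5},{"slide":[0,0,-6],"twist":[0,0,0],"jaw":2.5}]'
python3 - <<'E'
from h import *
w=grab("wrist","w5.png");s=arm.sense();print(s["tcp_pos"],s["ft_force"],s["width"])
E
```

```text
time_s: 6.48
tcp_pos: [0.5867, -0.0405, 0.2791]
tcp_rot: [[0.998, 0.065, 0.001], [0.065, -0.998, -0.0], [0.001, 0.0, -1.0]]
ft_force: [-0.1, -0.3, -2.2]
width: 0.0327
time_s: 7.1
tcp_pos: [0.5867, -0.041, 0.221]
tcp_rot: [[0.998, 0.063, 0.002], [0.063, -0.998, -0.001], [0.002, 0.001, -1.0]]
ft_force: [-0.5, -0.0, -2.2]
width: 0.0322
[ 0.58666726 -0.04107584  0.22111501] [ 0.66257157 -0.8785509  -2.24324515] 0.03298979404086984
```

View pics/w5.png

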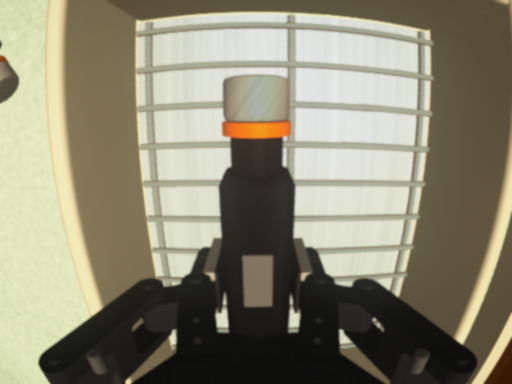

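The handpiece is inside the chamber with its head end at (256,75), over the rack and clear of the walls. Now lower it by 1 mm rows until it touches.

```bash
python3 -m inch '[{"slide":[0,0,-0.2],"twist":[0,0,0],"jaw":2.5},{"slide":[0,0,-0.4],"twist":[0,0,0],"jaw":2.5},{"slide":[0,0,-0.6],"twist":[0,0,0],"jaw":2.5},{"slide":[0,0,-0.7],"twist":[0,0,0],"jaw":2.5},{"slide":[0,0,-0.8],"twist":[0,0,0],"jaw":2.5}]'
python3 -m inch '[{"slide":[0,0,-0.1],"twist":[0,0,0],"jaw":2.5},{"slide":[0,0,-0.1],"twist":[0,0,0],"jaw":2.5}]'
python3 -m inch '[{"slide":[0,0,-0.1],"twist":[0,0,0],"jaw":2.5},{"slide":[0,0,-0.1],"twist":[0,0,0],"jaw":2.5}]'
```

```text
time_s: 7.78
tcp_pos: [0.5861, -0.0409, 0.2116]
tcp_rot: [[0.998, 0.063, -0.0], [0.063, -0.998, 0.0], [-0.0, -0.0, -1.0]]
ft_force: [0.1, 0.9, -2.2]
width: 0.0331
time_s: 8.02
tcp_pos: [0.5861, -0.041, 0.211]
tcp_rot: [[0.998, 0.063, 0.0], [0.063, -0.998, -0.0], [0.0, 0.0, -1.0]]
ft_force: [-0.7, 0.8, -0.2]
width: 0.033
time_s: 8.28
tcp_pos: [0.5863, -0.041, 0.2109]
tcp_rot: [[0.998, 0.063, -0.001], [0.063, -0.998, -0.0], [-0.001, -0.0, -1.0]]
ft_force: [-4.4, 1.5, 6.8]
width: 0.0327
```

```bash
python3 -m inch '[{"slide":[0,0,0.1],"twist":[0,0,0],"jaw":2.5},{"slide":[0,0,0.1],"twist":[0,0,0],"jaw":3.8},{"slide":[0,0,0.1],"twist":[0,0,0],"jaw":5},{"slide":[0,0,0.1],"twist":[0,0,0],"jaw":5.5},{"slide":[0,0,0.1],"twist":[0,0,0],"jaw":5.5}]'
python3 -m inch '[{"slide":[0,0,2],"twist":[0,0,0],"jaw":5.5},{"slide":[0,0,6],"twist":[0,0,0],"jaw":5.5},{"slide":[0,0,11],"twist":[0,0,0],"jaw":5.5},{"slide":[0,0,15],"twist":[0,0,0],"jaw":5.5},{"slide":[0,0,16],"twist":[0,0,0],"jaw":5.5}]'
python3 - <<'E'
from h import *
w=grab("wrist","w6.png");b=grab("top","t2.png");s=arm.sense();print(s["tcp_pos"],s["ft_force"],s["width"])
E
```

```text
time_s: 8.9
tcp_pos: [0.5861, -0.041, 0.2107]
tcp_rot: [[0.998, 0.063, 0.0], [0.063, -0.998, -0.0], [0.0, 0.0, -1.0]]
ft_force: [-0.3, -0.1, -0.9]
width: 0.0548
time_s: 9.52
tcp_pos: [0.5867, -0.0411, 0.3762]
tcp_rot: [[0.998, 0.063, 0.009], [0.063, -0.998, -0.002], [0.008, 0.003, -1.0]]
ft_force: [0.4, -0.3, -1.4]
width: 0.0551
[ 0.58615665 -0.0409284   0.37277999] [ 0.46962963 -0.30621661  0.86098927] 0.055116712587726706
```

View pics/w6.png

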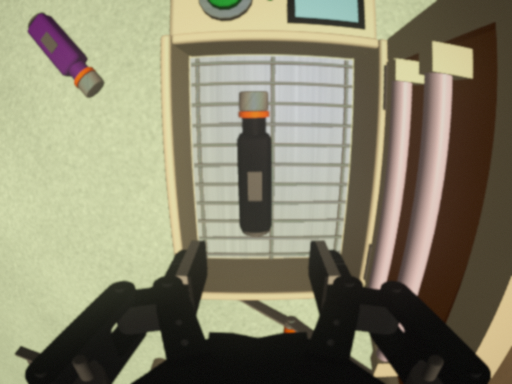

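The handpiece lies flat on the rack with its head at (254,103), tail at (255,234) and label up. Next is the knob: travel sideways first, then back, then measure it from near.

```bash
python3 -m inch '[{"slide":[0,-5,0],"twist":[0,0,0],"jaw":6},{"slide":[0,-10,0],"twist":[0,0,0],"jaw":6},{"slide":[0,-17.5,0],"twist":[0,0,0],"jaw":6},{"slide":[2.5,-17.5,0],"twist":[0,0,0],"jaw":6},{"slide":[4.7,-17.5,0],"twist":[0,0,0],"jaw":6}]'
python3 -m inch '[{"slide":[0,0,0],"twist":[0,0,0],"jaw":6},{"slide":[0,0,0],"twist":[0,0,0],"jaw":6}]'
python3 - <<'E'
from h import *
w=grab("wrist","w7.png");b=grab("top","t3.png");s=arm.sense();print(s["tcp_pos"],s["tcp_rot"][:,0],s["width"])
hsv=cv2.cvtColor(w["pixels"],cv2.COLOR_RGB2HSV);m=cv2.inRange(hsv,(3,130,90),(18,255,255));m[:,:180]=0;m[:,340:]=0
n,l,st,c=cv2.connectedComponentsWithStats(m)
for i in range(1,n):
    if st[i,4]>30:
        x,y,ww,h=st[i,:4]; print(st[i],c[i])
        for q in (c[i],(x+ww/2,y),(x+ww/2,y+h)): print(onz(w,*q,.118,True).round(4))
E
```

```text
time_s: 10.25
tcp_pos: [0.6329, -0.2178, 0.3676]
tcp_rot: [[0.998, 0.06, -0.004], [0.06, -0.998, 0.002], [-0.004, -0.002, -1.0]]
ft_force: [-0.0, 0.1, 0.2]
width: 0.0602
time_s: 10.5
tcp_pos: [0.6325, -0.2155, 0.3688]
tcp_rot: [[0.998, 0.063, -0.003], [0.063, -0.998, 0.002], [-0.003, -0.002, -1.0]]
ft_force: [-0.2, -0.2, 0.0]
width: 0.0601
[ 0.63243428 -0.2155191   0.36989158] [ 0.9980007   0.06318347 -0.00156707] 0.05973248731498672
[ 252  155   18   68 1094] [260.4250457  188.10420475]
[ 0.6341 -0.2017  0.118 ]
[ 0.6329 -0.1759  0.118 ]
[ 0.6365 -0.2307  0.118 ]
```

View pics/w7.png

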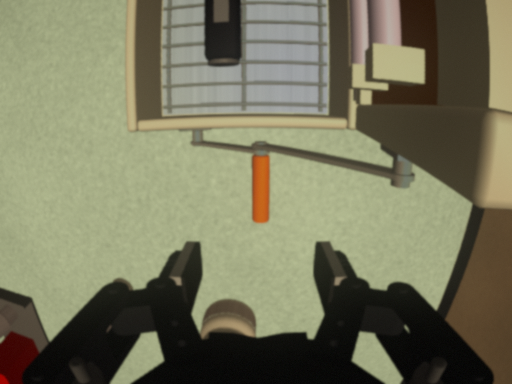

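The orange knob spans (261,155)–(261,222), its centre at world (0.634, -0.203), and the bars lead away above it. I descend and close on it.

```bash
python3 -m inch '[{"slide":[0.2,0.5,-4],"twist":[0,0,0],"jaw":4},{"slide":[0.2,0.5,-8],"twist":[0,0,0],"jaw":4},{"slide":[0.2,0.5,-10],"twist":[0,0,0],"jaw":4},{"slide":[0.2,0.5,-10.3],"twist":[0,0,0],"jaw":4},{"slide":[0.2,0.5,-10.3],"twist":[0,0,0],"jaw":4}]'
python3 -m inch '[{"slide":[0,0,0],"twist":[0,0,0],"jaw":2.5},{"slide":[0,0,0],"twist":[0,0,0],"jaw":1},{"slide":[0,0,0],"twist":[0,0,0],"jaw":1},{"slide":[0,0,0],"twist":[0,0,0],"jaw":1}]'
```

```text
time_s: 11.22
tcp_pos: [0.6355, -0.2112, 0.2692]
tcp_rot: [[0.998, 0.063, 0.002], [0.063, -0.998, -0.001], [0.002, 0.001, -1.0]]
ft_force: [0.0, -0.6, 0.3]
width: 0.0398
time_s: 11.72
tcp_pos: [0.6344, -0.2115, 0.2698]
tcp_rot: [[0.998, 0.064, -0.004], [0.064, -0.998, -0.001], [-0.004, 0.001, -1.0]]
ft_force: [-6.9, -0.7, 7.1]
width: 0.0119
```

```bash
python3 -m inch '[{"slide":[-0.51,-0.03,0.5],"twist":[0,0,0],"jaw":0.5},{"slide":[-1.06,-0.06,0.95],"twist":[0,0,0],"jaw":0.5},{"slide":[-1.65,-0.1,1.36],"twist":[0,0,0],"jaw":0.5},{"slide":[-2.27,-0.14,1.71],"twist":[0,0,0],"jaw":0.5},{"slide":[-2.93,-0.18,2.01],"twist":[0,0,0],"jaw":0.5}]'
python3 -m inch '[{"slide":[-0.67,-0.04,0.24],"twist":[0,0,0],"jaw":0.5},{"slide":[-1.36,-0.08,0.42],"twist":[0,0,0],"jaw":0.5},{"slide":[-2.07,-0.12,0.54],"twist":[0,0,0],"jaw":0.5},{"slide":[-2.78,-0.17,0.59],"twist":[0,0,0],"jaw":0.5},{"slide":[-2.78,-0.17,0.59],"twist":[0,0,0],"jaw":0.5}]'
python3 - <<'E'
from h import *
b=grab("top","t4.png");a=grab("scene","s4.png");w=grab("wrist","w8.png");s=arm.sense();print(s["tcp_pos"],s["ft_force"],s["width"])
c=[cv2.resize(a["pixels"][190:310,140:310],(600,424)),cv2.resize(b["pixels"][100:190,200:340],(600,386))]
cv2.imwrite("pics/c8.png",cv2.resize(np.vstack(c),None,fx=.73,fy=.73)[:,:,::-1])
hsv=cv2.cvtColor(w["pixels"],cv2.COLOR_RGB2HSV);m=cv2.inRange(hsv,(3,130,90),(18,255,255));print(cv2.connectedComponentsWithStats(m)[2:])
E
```

```text
time_s: 12.35
tcp_pos: [0.6069, -0.2129, 0.2903]
tcp_rot: [[0.998, 0.062, 0.009], [0.062, -0.998, -0.002], [0.008, 0.003, -1.0]]
ft_force: [7.8, -0.9, -2.0]
width: 0.0118
time_s: 12.98
tcp_pos: [0.5799, -0.2146, 0.2996]
tcp_rot: [[0.998, 0.062, 0.012], [0.062, -0.998, -0.003], [0.012, 0.004, -1.0]]
ft_force: [3.3, 2.1, 10.1]
width: 0.0123
[ 0.58001626 -0.21462717  0.29965557] [3.46768086 2.67678783 9.78575011] 0.011880218068234635
(array([[     0,      0,    512,    384, 193875],
       [   243,    197,     30,    103,   2661],
       [   505,    295,      1,      1,      1],
       [   499,    300,      1,      1,      1],
       [   496,    306,      1,      1,      1],
       [   504,    307,      1,      1,      1],
       [   511,    307,      1,      1,      1],
       [   506,    308,      1,      1,      1],
       [   508,    308,      2,      2,      2],
       [   505,    311,      1,      1,      1],
       [   490,    314,      1,      1,      1],
       [   501,    314,      1,      1,      1],
       [   487,    318,      1,      1,      1],
       [   485,    321,    
[... 2694 characters left out ...]
   [484.        , 345.        ],
       [469.        , 346.        ],
       [475.75      , 347.25      ],
       [468.        , 349.        ],
       [471.        , 349.66666667],
       [479.        , 351.        ],
       [466.5       , 352.5       ],
       [470.25      , 353.        ],
       [476.5       , 353.5       ],
       [482.        , 354.        ],
       [468.        , 357.5       ],
       [474.        , 357.        ],
       [470.5       , 358.        ],
       [464.5       , 360.83333333],
       [469.        , 361.        ],
       [489.        , 360.        ],
       [479.57142857, 363.71428571],
       [460.        , 364.        ],
       [461.        , 373.        ]]))
```

```bash
python3 -m inch '[{"slide":[0,0,-0.15],"twist":[0,0,0],"jaw":2},{"slide":[0,0,-0.15],"twist":[0,0,0],"jaw":4},{"slide":[0,0,-0.15],"twist":[0,0,0],"jaw":4},{"slide":[0,0,3],"twist":[0,0,0],"jaw":4},{"slide":[0,0,7],"twist":[0,0,0],"jaw":4}]'
python3 -m inch '[{"slide":[0,0,4],"twist":[0,0,0],"jaw":5},{"slide":[-3,0,9],"twist":[0,0,0],"jaw":5},{"slide":[-6,0,14],"twist":[0,0,0],"jaw":5},{"slide":[-6,0,14],"twist":[0,0,0],"jaw":5}]'
python3 - <<'E'
from h import *
b=grab("top","t5.png");a=grab("scene","s5.png");s=arm.sense();print(s["tcp_pos"],s["ft_force"],s["width"])
c=[cv2.resize(a["pixels"][185:305,150:310],(640,480),interpolation=cv2.INTER_CUBIC),cv2.resize(b["pixels"][90:190,200:340],(640,457),interpolation=cv2.INTER_CUBIC)]
cv2.imwrite("pics/c9.png",cv2.resize(np.vstack(c),None,fx=.64,fy=.64)[:,:,::-1])
E
```

```text
time_s: 13.75
tcp_pos: [0.5773, -0.2143, 0.3622]
tcp_rot: [[0.998, 0.063, -0.005], [0.063, -0.998, 0.003], [-0.005, -0.003, -1.0]]
ft_force: [-0.2, -0.4, -0.3]
width: 0.0396
time_s: 14.25
tcp_pos: [0.5168, -0.2145, 0.5097]
tcp_rot: [[0.998, 0.062, 0.008], [0.062, -0.998, -0.005], [0.007, 0.006, -1.0]]
ft_force: [-0.2, -0.6, 0.7]
width: 0.0497
[ 0.5175472  -0.21442845  0.50385556] [-1.00831802  0.39138676 -0.22176192] 0.050354078210813585
```

View pics/c9.png

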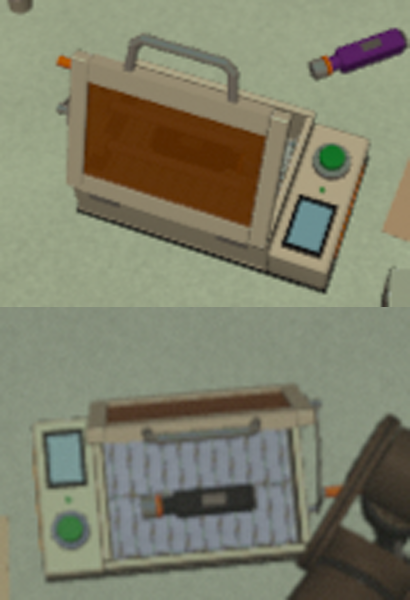

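The stay is past centre and the lid has come a little forward, with the handpiece still on the rack. The bow handle is at crop (186,52) in the scene half and (205,431) in the top half; I triangulate it.

```bash
python3 - <<'E'
from m import *
print(tri((222.6,205.7),(270.1,132.4)))
o=np.array([.605,-.027,0]);g=np.radians(3.45);X=np.array([np.cos(g),np.sin(g),0])
# angle from each view
for im,q in ((a,(222.6,205.7)),(b,(270.1,132.4))):
    best=[]
    for ph in np.arange(40,85,1.):
        r=np.radians(ph); u=np.array([-np.cos(r),np.sin(r)]);n=np.array([np.sin(r),np.cos(r)])
        k=np.array([.095,.098])+.240*u+.009*n
        p=o+X*k[0]+[0,0,k[1]]; best.append((np.hypot(*(np.array(proj(im,p))-q)),ph,p.round(4)))
    print(min(best,key=lambda t:t[0]))
E
```

```text
(array([ 0.61707259, -0.02529881,  0.32006338]), np.float64(0.010074614303317568))
(np.float64(2.3339625582872876), np.float64(67.0), array([ 0.6145, -0.0264,  0.3224]))
(np.float64(1.159507254963486), np.float64(68.0), array([ 0.6184, -0.0262,  0.3239]))
```

```bash
python3 -m inch '[{"slide":[2,4,3.5],"twist":[0,0,0],"jaw":6.5},{"slide":[4.5,9,3.5],"twist":[0,0,0],"jaw":6.5},{"slide":[7.5,14,3.5],"twist":[0,0,0],"jaw":6.5},{"slide":[9.9,18.8,3.5],"twist":[0,0,0],"jaw":6.5},{"slide":[9.9,18.8,3.5],"twist":[0,0,0],"jaw":6.5}]'
python3 -m inch '[{"slide":[0,0,0],"twist":[0,0,0],"jaw":6.5}]'
python3 - <<'E'
from h import *
w=grab("wrist","w10.png");s=arm.sense();print(s["tcp_pos"],s["tcp_rot"][:,0],s["width"])
E
```

```text
time_s: 15.08
tcp_pos: [0.6185, -0.0232, 0.5353]
tcp_rot: [[0.998, 0.068, -0.005], [0.068, -0.998, 0.002], [-0.005, -0.002, -1.0]]
ft_force: [-0.1, -0.4, -0.7]
width: 0.065
time_s: 15.2
tcp_pos: [0.6174, -0.0264, 0.5364]
tcp_rot: [[0.998, 0.064, -0.004], [0.064, -0.998, 0.0], [-0.004, -0.0, -1.0]]
ft_force: [0.4, -0.8, -0.3]
width: 0.0651
[ 0.61713908 -0.02703657  0.53701258] [ 0.99804648  0.06240448 -0.00298565] 0.0649046616032756
```

View pics/w10.png

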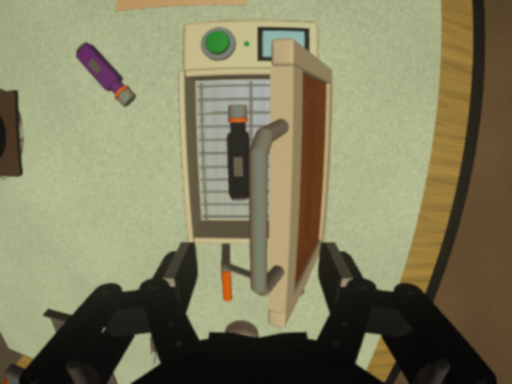

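The wrist view has the handle at columns ~250–268, midway between the fingertips (190 and 328), running along the steriliser's y as expected. Descend and grip.

```bash
python3 -m inch '[{"slide":[0,0,-2.5],"twist":[0,0,0],"jaw":6.5},{"slide":[0,0,-5],"twist":[0,0,0],"jaw":6.5},{"slide":[0,0,-6.1],"twist":[0,0,0],"jaw":5},{"slide":[0,0,-6.1],"twist":[0,0,0],"jaw":4},{"slide":[0,0,-6.1],"twist":[0,0,0],"jaw":4}]'
python3 -m inch '[{"slide":[0,0,0],"twist":[0,0,0],"jaw":2.5},{"slide":[0,0,0],"twist":[0,0,0],"jaw":1},{"slide":[0,0,0],"twist":[0,0,0],"jaw":0.5},{"slide":[0,0,0],"twist":[0,0,0],"jaw":0.5}]'
python3 -m inch '[{"slide":[0,0,0],"twist":[0,0,0],"jaw":0.5},{"slide":[0,0,0],"twist":[0,0,0],"jaw":0.5}]'
```

```text
time_s: 15.88
tcp_pos: [0.617, -0.0269, 0.4791]
tcp_rot: [[0.998, 0.062, 0.002], [0.062, -0.998, -0.0], [0.002, 0.001, -1.0]]
ft_force: [0.3, -0.2, -0.2]
width: 0.0402
time_s: 16.38
tcp_pos: [0.6169, -0.0264, 0.4789]
tcp_rot: [[0.998, 0.063, 0.001], [0.063, -0.998, -0.0], [0.001, 0.001, -1.0]]
ft_force: [-1.8, -0.1, 4.1]
width: 0.0094
time_s: 16.62
tcp_pos: [0.6169, -0.0264, 0.4789]
tcp_rot: [[0.998, 0.063, 0.001], [0.063, -0.998, -0.0], [0.001, 0.0, -1.0]]
ft_force: [-2.2, -0.6, 5.8]
width: 0.0101
```

```bash
python3 - <<'E'
import numpy as np
ph=np.r_[67.5,65,62.5,60,57.5,55, 52.5,50,47.5,45,42.5, 40,37.5,35,32.5,30, 27.5,25,22.5,20,17.5, 15,13,11,9,7, 5.5,4,3,2,1, 0,-.5]
r=np.radians(ph);k=np.c_[-24*np.cos(r)+.9*np.sin(r),24*np.sin(r)+.9*np.cos(r)]
for i in range(0,len(ph)-1,5):
    print("from",ph[i]); 
    for j in range(i+1,min(i+6,len(ph))):
        d=k[j]-k[i];print(ph[j],(d[0]*.998).round(2),(d[0]*.06).round(2),d[1].round(2))
E
```

```text
from 67.5
65.0 -0.97 -0.06 -0.39
62.5 -1.93 -0.12 -0.81
60.0 -2.86 -0.17 -1.28
57.5 -3.78 -0.23 -1.79
55.0 -4.67 -0.28 -2.34
from 55.0
52.5 -0.87 -0.05 -0.59
50.0 -1.71 -0.1 -1.21
47.5 -2.52 -0.15 -1.87
45.0 -3.3 -0.2 -2.57
42.5 -4.05 -0.24 -3.3
from 42.5
40.0 -0.72 -0.04 -0.76
37.5 -1.4 -0.08 -1.55
35.0 -2.05 -0.12 -2.37
32.5 -2.67 -0.16 -3.22
30.0 -3.24 -0.19 -4.1
from 30.0
27.5 -0.54 -0.03 -0.9
25.0 -1.03 -0.06 -1.82
22.5 -1.49 -0.09 -2.76
20.0 -1.91 -0.11 -3.73
17.5 -2.28 -0.14 -4.7
from 17.5
15.0 -0.33 -0.02 -0.99
13.0 -0.56 -0.03 -1.8
11.0 -0.77 -0.05 -2.61
9.0 -0.94 -0.06 -3.43
7.0 -1.09 -0.07 -4.26
from 7.0
5.5 -0.09 -0.01 -0.62
4.0 -0.17 -0.01 -1.25
3.0 -0.21 -0.01 -1.66
2.0 -0.24 -0.01 -2.08
1.0 -0.27 -0.02 -2.5
from 1.0
0.0 -0.02 -0.0 -0.42
-0.5 -0.03 -0.0 -0.63
```

```bash
python3 -m inch '[{"slide":[-0.97,-0.06,-0.39],"twist":[0,0,0],"jaw":0.5},{"slide":[-1.93,-0.12,-0.81],"twist":[0,0,0],"jaw":0.5},{"slide":[-2.86,-0.17,-1.28],"twist":[0,0,0],"jaw":0.5},{"slide":[-3.78,-0.23,-1.79],"twist":[0,0,0],"jaw":0.5},{"slide":[-4.67,-0.28,-2.34],"twist":[0,0,0],"jaw":0.5}]'
```

```text
time_s: 17.25
tcp_pos: [0.57, -0.0294, 0.4545]
tcp_rot: [[0.998, 0.063, 0.002], [0.063, -0.998, -0.001], [0.002, 0.001, -1.0]]
ft_force: [-1.4, -1.4, 3.3]
width: 0.0099
```

Forces stay small, so I carry on.

```bash
python3 -m inch '[{"slide":[-0.87,-0.05,-0.59],"twist":[0,0,0],"jaw":0.5},{"slide":[-1.71,-0.1,-1.21],"twist":[0,0,0],"jaw":0.5},{"slide":[-2.52,-0.15,-1.87],"twist":[0,0,0],"jaw":0.5},{"slide":[-3.3,-0.2,-2.57],"twist":[0,0,0],"jaw":0.5},{"slide":[-4.05,-0.24,-3.3],"twist":[0,0,0],"jaw":0.5}]'
python3 -m inch '[{"slide":[-0.72,-0.04,-0.76],"twist":[0,0,0],"jaw":0.5},{"slide":[-1.4,-0.08,-1.55],"twist":[0,0,0],"jaw":0.5},{"slide":[-2.05,-0.12,-2.37],"twist":[0,0,0],"jaw":0.5},{"slide":[-2.67,-0.16,-3.22],"twist":[0,0,0],"jaw":0.5},{"slide":[-3.24,-0.19,-4.1],"twist":[0,0,0],"jaw":0.5}]'
```

```text
time_s: 17.88
tcp_pos: [0.5292, -0.032, 0.4201]
tcp_rot: [[0.998, 0.063, -0.0], [0.063, -0.998, -0.001], [-0.001, 0.001, -1.0]]
ft_force: [2.8, -4.5, 0.0]
width: 0.0099
time_s: 18.5
tcp_pos: [0.497, -0.0338, 0.3796]
tcp_rot: [[0.998, 0.063, 0.001], [0.063, -0.998, -0.001], [0.0, 0.001, -1.0]]
ft_force: [1.9, -4.9, 0.4]
width: 0.0099
```

```bash
python3 -m inch '[{"slide":[-0.54,-0.03,-0.9],"twist":[0,0,0],"jaw":0.5},{"slide":[-1.03,-0.06,-1.82],"twist":[0,0,0],"jaw":0.5},{"slide":[-1.49,-0.09,-2.76],"twist":[0,0,0],"jaw":0.5},{"slide":[-1.91,-0.11,-3.73],"twist":[0,0,0],"jaw":0.5},{"slide":[-2.28,-0.14,-4.7],"twist":[0,0,0],"jaw":0.5}]'
python3 -m inch '[{"slide":[-0.33,-0.02,-0.99],"twist":[0,0,0],"jaw":0.5},{"slide":[-0.56,-0.03,-1.8],"twist":[0,0,0],"jaw":0.5},{"slide":[-0.77,-0.05,-2.61],"twist":[0,0,0],"jaw":0.5},{"slide":[-0.94,-0.06,-3.43],"twist":[0,0,0],"jaw":0.5},{"slide":[-1.09,-0.07,-4.26],"twist":[0,0,0],"jaw":0.5}]'
```

```text
time_s: 19.12
tcp_pos: [0.4741, -0.0351, 0.3327]
tcp_rot: [[0.998, 0.063, -0.0], [0.063, -0.998, -0.0], [-0.0, 0.0, -1.0]]
ft_force: [-5.1, -2.4, 2.7]
width: 0.0101
time_s: 19.75
tcp_pos: [0.4633, -0.0356, 0.29]
tcp_rot: [[0.998, 0.063, -0.001], [0.063, -0.998, 0.0], [-0.001, -0.0, -1.0]]
ft_force: [-2.3, -4.7, 1.5]
width: 0.0101
```

```bash
python3 -m inch '[{"slide":[-0.08,-0.01,-0.55],"twist":[0,0,0],"jaw":0.5},{"slide":[-0.14,-0.01,-1.05],"twist":[0,0,0],"jaw":0.5},{"slide":[-0.19,-0.01,-1.5],"twist":[0,0,0],"jaw":0.5},{"slide":[-0.23,-0.01,-1.9],"twist":[0,0,0],"jaw":0.5},{"slide":[-0.26,-0.02,-2.2],"twist":[0,0,0],"jaw":0.5}]'
python3 -m inch '[{"slide":[-0.01,0,-0.15],"twist":[0,0,0],"jaw":0.5},{"slide":[-0.02,0,-0.3],"twist":[0,0,0],"jaw":0.5},{"slide":[-0.03,0,-0.4],"twist":[0,0,0],"jaw":0.5},{"slide":[-0.03,0,-0.5],"twist":[0,0,0],"jaw":0.5},{"slide":[-0.03,0,-0.5],"twist":[0,0,0],"jaw":0.5}]'
```

```text
time_s: 20.38
tcp_pos: [0.4608, -0.0359, 0.2682]
tcp_rot: [[0.998, 0.063, -0.001], [0.063, -0.998, 0.0], [-0.001, -0.0, -1.0]]
ft_force: [-1.5, -4.0, 0.5]
width: 0.01
time_s: 21.0
tcp_pos: [0.4605, -0.0359, 0.2633]
tcp_rot: [[0.998, 0.063, -0.001], [0.063, -0.998, 0.0], [-0.001, -0.0, -1.0]]
ft_force: [-3.0, -5.2, 0.8]
width: 0.0099
```

```bash
python3 -m inch '[{"slide":[0,0,-0.1],"twist":[0,0,0],"jaw":0.5},{"slide":[0,0,-0.2],"twist":[0,0,0],"jaw":0.5},{"slide":[0,0,-0.2],"twist":[0,0,0],"jaw":0.5}]'
python3 -m inch '[{"slide":[0,0,-0.1],"twist":[0,0,0],"jaw":0.5},{"slide":[0,0,-0.2],"twist":[0,0,0],"jaw":0.5},{"slide":[0,0,-0.2],"twist":[0,0,0],"jaw":0.5}]'
```

```text
time_s: 21.38
tcp_pos: [0.4604, -0.0358, 0.2609]
tcp_rot: [[0.998, 0.063, -0.002], [0.063, -0.998, 0.0], [-0.002, -0.0, -1.0]]
ft_force: [-1.0, -5.1, -1.1]
width: 0.0099
time_s: 21.75
tcp_pos: [0.4604, -0.0358, 0.2591]
tcp_rot: [[0.998, 0.063, -0.002], [0.063, -0.998, 0.0], [-0.002, -0.0, -1.0]]
ft_force: [-0.7, -4.7, 0.1]
width: 0.0101
```

```bash
python3 -m inch '[{"slide":[0,0,-0.1],"twist":[0,0,0],"jaw":0.5},{"slide":[0,0,-0.2],"twist":[0,0,0],"jaw":0.5},{"slide":[0,0,-0.2],"twist":[0,0,0],"jaw":0.5}]'
python3 -m inch '[{"slide":[0,0,-0.1],"twist":[0,0,0],"jaw":0.5},{"slide":[0,0,-0.2],"twist":[0,0,0],"jaw":0.5},{"slide":[0,0,-0.2],"twist":[0,0,0],"jaw":0.5}]'
python3 -m inch '[{"slide":[0,0,-0.1],"twist":[0,0,0],"jaw":0.5},{"slide":[0,0,-0.2],"twist":[0,0,0],"jaw":0.5},{"slide":[0,0,-0.2],"twist":[0,0,0],"jaw":0.5}]'
```

```text
time_s: 22.12
tcp_pos: [0.4607, -0.0359, 0.259]
tcp_rot: [[0.998, 0.063, -0.004], [0.063, -0.998, 0.0], [-0.004, -0.001, -1.0]]
ft_force: [-7.5, -4.4, 11.1]
width: 0.0098
time_s: 22.5
tcp_pos: [0.461, -0.0359, 0.2589]
tcp_rot: [[0.998, 0.064, -0.006], [0.064, -0.998, 0.001], [-0.005, -0.001, -1.0]]
ft_force: [-12.7, -3.4, 23.3]
width: 0.0096
time_s: 22.88
tcp_pos: [0.4613, -0.0359, 0.2588]
tcp_rot: [[0.998, 0.064, -0.007], [0.064, -0.998, 0.001], [-0.007, -0.001, -1.0]]
ft_force: [-18.2, -1.6, 34.7]
width: 0.0101
```

The lid meets its stop at TCP z 0.259, where force grows with no further motion, so it is shut. Release, lift, and go above the button with the jaws closed.

```bash
python3 -m inch '[{"slide":[0,0,0.3],"twist":[0,0,0],"jaw":0.5},{"slide":[0,0,0.55],"twist":[0,0,0],"jaw":0.5},{"slide":[0,0,0.55],"twist":[0,0,0],"jaw":2},{"slide":[0,0,0.55],"twist":[0,0,0],"jaw":3.5},{"slide":[0,0,0.55],"twist":[0,0,0],"jaw":3.5}]'
python3 -m inch '[{"slide":[0,0,1.5],"twist":[0,0,0],"jaw":3.5},{"slide":[0,0,4],"twist":[0,0,0],"jaw":3.5},{"slide":[0,0,8],"twist":[0,0,0],"jaw":3.5},{"slide":[0,0,11],"twist":[0,0,0],"jaw":3.5},{"slide":[0,4,11],"twist":[0,0,0],"jaw":0}]'
python3 - <<'E'
from m import *
s=arm.sense();print(s["tcp_pos"],s["ft_force"])
w=grab("wrist","w11.png");cv2.imwrite
m=cv2.inRange(cv2.cvtColor(w["pixels"],cv2.COLOR_RGB2HSV),(50,120,60),(75,255,255))
n,l,st,c=cv2.connectedComponentsWithStats(m);i=1+np.argmax(st[1:,4]);print(c[i],st[i],onz(w,*c[i],.088,True))
kb=blob(b,(3,120,90),(15,255,255),(295,125,335,180));ka=blob(a,(3,120,90),(18,255,255),(140,180,200,240))
print("knob",onz(b,*kb[0],.069),kb[2],ka[2],onz(a,*ka[0],.069))
E
```

```text
time_s: 23.5
tcp_pos: [0.4607, -0.0355, 0.2589]
tcp_rot: [[0.998, 0.063, -0.001], [0.063, -0.998, 0.001], [-0.001, -0.001, -1.0]]
ft_force: [0.2, -0.5, -0.9]
width: 0.0347
time_s: 24.12
tcp_pos: [0.4619, 0.0032, 0.3741]
tcp_rot: [[0.998, 0.059, 0.009], [0.059, -0.998, -0.002], [0.008, 0.002, -1.0]]
ft_force: [0.5, -0.1, 0.0]
width: 0.0179
[0.46064093 0.00600313 0.37117425] [ 0.1360951  -0.00266031 -1.05735947]
[367.69834711  55.09607438] [351  38  35  35 968] [0.55000632 0.1370823  0.088     ]
knob [ 0.60284337 -0.1321261   0.069     ] [295 127   5  38 118] [191 222   9  18  90] [ 0.60144918 -0.13751383  0.069     ]
```

```bash
python3 -m inch '[{"slide":[3,4.5,0],"twist":[0,0,0],"jaw":0},{"slide":[6,9,0],"twist":[0,0,0],"jaw":0},{"slide":[8.9,13.2,0],"twist":[0,0,0],"jaw":0},{"slide":[8.9,13.2,-4],"twist":[0,0,0],"jaw":0},{"slide":[8.9,13.2,-8.5],"twist":[0,0,0],"jaw":0}]'
python3 -m inch '[{"slide":[0,0,-1],"twist":[0,0,0],"jaw":0},{"slide":[0,0,-1],"twist":[0,0,0],"jaw":0}]'
```

```text
time_s: 24.9
tcp_pos: [0.5506, 0.1363, 0.2843]
tcp_rot: [[0.998, 0.064, 0.003], [0.064, -0.998, -0.0], [0.003, 0.0, -1.0]]
ft_force: [-0.0, -0.5, -0.2]
width: -0.0
time_s: 25.15
tcp_pos: [0.55, 0.1357, 0.2744]
tcp_rot: [[0.998, 0.062, -0.001], [0.062, -0.998, -0.0], [-0.001, 0.0, -1.0]]
ft_force: [-0.8, -0.1, 1.0]
width: 0.0003
```

```bash
python3 - <<'E'
from m import *
for im,n in ((a,"scene"),(b,"top")):
    u,v=proj(im,(.492,-.217,.069));bx=(int(u)-14,int(v)-14,int(u)+14,int(v)+14);k=blob(im,(3,110,60),(20,255,255),bx)
    print(n,(u,v),k[0],k[2],onz(im,*k[0],.069))
E
python3 -m inch '[{"slide":[0,0,-0.4],"twist":[0,0,0],"jaw":0},{"slide":[0,0,-0.8],"twist":[0,0,0],"jaw":0},{"slide":[0,0,-1.1],"twist":[0,0,0],"jaw":0},{"slide":[0,0,-1.4],"twist":[0,0,0],"jaw":0},{"slide":[0,0,-1.4],"twist":[0,0,0],"jaw":0}]'
```

```text
scene (np.float64(190.5528669616165), np.float64(201.3327830828581)) [192.70175439 201.8245614 ] [186 199  15   7  57] [ 0.49088717 -0.2089474   0.069     ]
top (np.float64(320.08269401432216), np.float64(178.54411544920933)) [318.6        178.88888889] [312 177  14   5  45] [ 0.49084758 -0.21146939  0.069     ]
time_s: 25.88
tcp_pos: [0.55, 0.1362, 0.2607]
tcp_rot: [[0.998, 0.063, 0.001], [0.063, -0.998, -0.0], [0.001, 0.0, -1.0]]
ft_force: [-1.6, -0.9, 4.3]
width: 0.0
```

The knob is at its lid-shut position in both views. The fingertips now touch the button, so I press in small steps until a hard stop.

```bash
python3 -m inch '[{"slide":[0,0,-0.2],"twist":[0,0,0],"jaw":0},{"slide":[0,0,-0.4],"twist":[0,0,0],"jaw":0},{"slide":[0,0,-0.4],"twist":[0,0,0],"jaw":0}]'
python3 -m inch '[{"slide":[0,0,-0.2],"twist":[0,0,0],"jaw":0},{"slide":[0,0,-0.3],"twist":[0,0,0],"jaw":0},{"slide":[0,0,-0.3],"twist":[0,0,0],"jaw":0}]'
```

```text
time_s: 26.25
tcp_pos: [0.5504, 0.1362, 0.2593]
tcp_rot: [[0.998, 0.063, -0.0], [0.063, -0.998, -0.0], [-0.0, 0.0, -1.0]]
ft_force: [-6.0, -1.6, 16.4]
width: 0.0006
time_s: 26.62
tcp_pos: [0.5507, 0.1363, 0.259]
tcp_rot: [[0.998, 0.064, -0.002], [0.064, -0.998, -0.001], [-0.002, 0.001, -1.0]]
ft_force: [-13.6, -2.0, 28.9]
width: -0.0001
```

```bash
python3 -m inch '[{"slide":[0,0,0.7],"twist":[0,0,0],"jaw":0},{"slide":[0,0,1.2],"twist":[0,0,0],"jaw":0},{"slide":[0,0,4],"twist":[0,0,0],"jaw":0},{"slide":[0,0,9],"twist":[0,0,0],"jaw":0},{"slide":[0,0,14],"twist":[0,0,0],"jaw":0}]'
python3 -m inch '[{"slide":[-3,0,3],"twist":[0,0,0],"jaw":0},{"slide":[-6,0,3],"twist":[0,0,0],"jaw":0},{"slide":[-6,0,3],"twist":[0,0,0],"jaw":0},{"slide":[-6,0,3],"twist":[0,0,0],"jaw":0}]'
python3 - <<'E'
from m import *
s=arm.sense();print(s["time_s"],s["tcp_pos"],s["ft_force"])
w=grab("wrist","w12.png");hsv=cv2.cvtColor(w["pixels"],cv2.COLOR_RGB2HSV)
m=cv2.inRange(hsv,(50,120,60),(75,255,255));n,l,st,c=cv2.connectedComponentsWithStats(m);i=1+np.argmax(st[1:,4]);print(c[i],st[i],onz(w,*c[i],.088,True))
u,v=proj(a,(.492,-.217,.069));print(blob(a,(3,110,60),(20,255,255),(int(u)-14,int(v)-14,int(u)+14,int(v)+14))[0])
# bystanders: difference against the first pictures around each
for old,im,boxes in (("s1",a,{"jar":(108,192,142,228),"tube":(142,155,166,195),"carton":(294,284,328,324),"bottle":(350,294,382,332)}),("t1",b,{"jar":(360,135,392,165),"tube":(358,180,386,202),"carton":(170,116,196,144),"bottle":(126,128,152,154)})):
    o=cv2.imread("pics/%s.png"%old)[:,:,::-1]
    for k,(x0,y0,x1,y1) in boxes.items(): print(old,k,(cv2.absdiff(o,im["pixels"])[y0:y1,x0:x1].max(2)>40).sum())
E
```

```text
time_s: 27.25
tcp_pos: [0.5494, 0.1362, 0.3927]
tcp_rot: [[0.998, 0.063, -0.003], [0.063, -0.998, 0.0], [-0.003, -0.0, -1.0]]
ft_force: [0.7, 0.1, -0.0]
width: -0.0002
time_s: 27.75
tcp_pos: [0.4901, 0.1361, 0.4222]
tcp_rot: [[0.998, 0.063, -0.001], [0.063, -0.998, -0.0], [-0.001, -0.0, -1.0]]
ft_force: [0.6, -0.3, -1.5]
width: -0.0001
27.85 [0.49044509 0.13606554 0.42236289] [0.60375389 0.18168739 0.42313465]
[312.45875543 180.54992764] [298 166  30  30 691] [0.54991251 0.13737682 0.088     ]
[192.70175439 201.8245614 ]
s1 jar 0
s1 tube 0
s1 carton 0
s1 bottle 0
t1 jar 0
t1 tube 0
t1 carton 0
t1 bottle 0
```

```bash
python3 -c "
from plant import arm
print(arm.job_done(), arm.sense()['time_s'])"
```

```text
the job is handed in; nothing more can be done
the job is handed in; nothing more can be done
```

I did the whole job in the order asked and handed it in at about 28 s of the 67 s allowed; the hand-in reports no verdict.

- **Handpiece:** I laid it flat on the rack, label up, with a contact force of about 9 N. A picture after release showed it lying flat and clear of the walls. The lid now covers it, so I could not look again.
- **Stay and lid:** I lifted the orange knob about 0.78 rad along its arc, well past centre. I then lowered the lid with the handle gripped all the way to a firm stop, pressing up to about 35 N there. Afterwards the knob was at its lid-shut position, within about 8 mm in both fixed views.
- **Start button:** I pressed it only after the lid was shut, until it stopped hard at 29 N, then released it and drew the arm clear. The green cap looked the same afterwards, but that view could not measure its height.
- **Bystanders:** The pictures of the jar, tube, carton and bottle showed no change from the first ones.

**Height mismatches:**
- The lid stopped about 4 mm lower than I predicted.
- The button stopped about 4 mm higher than the stated fingertip length suggests.

I put the lid difference down to where the pads held the handle. The button's force and travel fit its 6 mm, 5 N spring, so I took it as fully down.

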